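# Seat the parking disc behind its spring catch

### The arm

A 6-joint arm with a two-finger parallel gripper is mounted at the origin on the work surface. World frame = base frame: x ahead of the robot, y to its left, z up, the work surface at z = 0. Lengths are in mm, angles in rad, forces in N, time in s.
With the tool pointing down it reaches from about 425 to 1125 mm from the base axis. Payload 14.9 kg.
Tool frame: the origin (TCP) lies on the centre line of the jaws, within the pads' length; the fingertips stand tcp_to_tips ahead of it and the grasp point (between the pads) lies 5 mm behind it (tcp_to_tips is the distance from the TCP to the fingertips, in mm); z points along the fingers, y is the line along which they close (so a half turn about z gives the same grasp; the last joint's range is limited). The gripper opens to 91 mm and grips with 3 to 60 N. Pads are 32 mm wide; open, the fingers measure 118 mm over their backs; the gripper's body (76 mm by 178 mm) begins 60 mm behind the grasp point.
Start: joints at [1.298, 0.379, 1.734, -0, 1.028, -0.033], TCP at [166.262, 679.981, 203.432] pointing down, gripper open.
Joint ranges: [-2.77, 2.77], [-0.74, 2.19], [0, 2.66], [-1.06, 4.2], [0.31, 2.87], [-3.08, 3.08]. Speed limits (rad/s): [1.89, 1.89, 2.39, 3.14, 3.14, 3.14].

### API

Orientations are given as [roll, pitch, yaw] about the fixed x, y, z axes, in that order (R = Rz(yaw) Ry(pitch) Rx(roll)).
In Python, from workcell import read_state, get_image, calibration, hand_in, tcp_to_tips gives the robot as it stands. The module is installed in compiled form; this text tells all that it offers.
- The arm moves only by the tool play_rows, never from a script. Its argument "steps" is text: rows parted by semicolons, each of 5 numbers parted by spaces: the closure, from 0 (fully open) to 1 (shut), then the shift along the tool's x, y, z in mm, then the turn about the tool's z in degrees. A call has 1 to 5 rows; each row shifts and turns the commanded pose from where the row before left it, along the tool's axes as they then stand; what a row does not reach is not made up. A row lasts 1/8 s, in which the tool goes at most 62.5 mm and 10.7 degrees, less where a joint would pass 70% of its speed; a pose out of reach is approached as far as the arm can. A call with a gripper value outside its range is refused whole. The fingers move at their own pace and stop on an object; the grip force is fixed at half the most. Time passes only in rows, so rows that do not move let the fingers close. It gives the time, the measured TCP pose, the force, the opening and the grip force at its end, in the units of the state.
- read_state(): the state, without advancing time (a new reading comes with each control period).
- get_image(name): name is "side" or "top"; returns (picture, depth): 420x560x3 uint8, blue, green, red; 420x560 float32, mm along the optical axis (not along the pixel's ray), 0 where there is no reading.
- calibration(name): a dict with "fov_y" (degrees; the focal length in pixels is half the picture's height over the tangent of half this angle, whatever the lens; pixels are square), "cx", "cy" (the principal point, pixels), "k1" (the pictures are not rectified: a ray, as slopes to the right and down, at radius r is drawn at 1 + k1 r^2 times it, then the intrinsics apply), "T" (4x4, takes a point from camera to world coordinates). Camera axes: x right, y down, z forward; pixel columns grow to the right and rows downward; lengths in mm; the calibration is good to about 2 mm. A picture is of the moment at which its call begins. calibration takes no time and is no camera call.
- hand_in(): hands the job in; it is judged then, once.
The state is a dict: "time": time; "qpos": joint angles; "qd": joint speeds; "joint_torque": joint torques, N m; "ee_pos": TCP position; "tool_rot": TCP orientation; "force": force on the tool from outside, world axes, zero at the start; "wrist_torque": the same for the moment, N m; "opening": finger opening in mm; "grasp_force": force on a finger pad.
Only numpy, scipy, OpenCV 4.12 (cv2) and the standard library are available. Lean on these libraries where they do the work, as an engineer would, in place of code of your own. Each camera call takes 0.05 s, during which the arm holds its last target. There are 200 camera calls.

### The job

The white parking disc is only part-way into its grey holder, stopped by the spring catch that stands up through its thumb hole. With your fingertips through the hole, push the catch well down, clear below the disc, and, keeping it down, push the disc along past it until the disc is fully home against the end stop and the catch springs up behind it. Only press and push: do not lift the disc or pull it out, leave the other things on the shelf where they are, and finish clear of everything.

Things in the scene. Friction and masses are not known exactly. Their poses are not given: they have to be found in the camera images.
- holder: Grey plastic parking disc holder fixed flat on the shelf: a tray 226 x 130 mm, 27.5 mm high, floor 10.5 mm above the shelf. Origin: on the shelf under the catch's middle. x runs along the tray from its open mouth (x = -34 mm) to the closed end, z up. The disc lies on side ledges 18 mm above the shelf, 1.5 mm play to the side walls and under the lips that overhang its long edges by 4 mm.
- end_stop (a point): Middle of the end stop's inner face, 185.5 mm along the holder's x from its origin, 20.5 mm above the shelf. The disc's leading edge meets it when the disc is home.
- catch_top (a point): Centre of the top face of the spring catch: a square-shouldered grey push button, 45 mm along the tray x 36 mm across, in a well in the tray floor near the mouth. Let go, its top is 26 mm above the shelf, 3 mm proud of the disc; fully down it is at 12 mm, 6 mm below the disc and 1.5 mm above the tray floor. At first it stands up through the disc's thumb hole and blocks the disc both ways.
- catch (a joint): How far the catch is pushed down: 0 up, 0.014 m fully down, a hard stop. The spring takes about 2 N to start and 4.1 N fully down. From 9 mm down the disc can pass over it (10 to 12 mm is a good depth); a disc lying over it keeps it down (at 6.5 to 8 mm), and it springs up by itself once the disc's rear edge has passed.
- disc_center (a point): Centre of the loose parking disc, half-way up: a flat white plastic plate 160 x 110 x 5 mm, about 90 g, a round clock dial on its leading half, a thumb hole in its rear half. x towards its leading edge (as the holder's x), z up. Home against the end stop it is 105.5 mm from the holder's origin along x and its rear edge is 3 mm past the catch; at the start it has 70 to 75 mm to go.
- thumb_hole (a point): Centre of the disc's thumb hole, at the disc's upper face, same axes: a rectangular through hole 54 mm along x 46 mm across, 33 mm behind the disc's centre (47 mm ahead of its rear edge). A fingertip in it can press the catch and push the hole's leading edge (27 mm ahead of this point). Home, it is 72.5 mm along the holder's x from the origin.
- key_fob: Bystander: silver car key fob, 70 x 36 mm, 13 mm thick, beside the holder. Loose. Origin: centre of its underside.
- bell: Bystander: white ceramic thimble-shaped bell, 42 mm across, 54 mm high, beside the holder. Loose. Origin: centre of its underside.
- polish_tin: Bystander: round flat steel tin of shoe polish, 75 mm across, 23 mm high, beside the holder. Loose. Origin: centre of its underside.
- shoe_tree: Bystander: wooden shoe tree, about 290 mm long, 72 mm wide, 60 mm high, to the left. Loose. Origin: centre of its underside.
- shoe_brush: Bystander: wooden shoe brush, 160 x 50 mm, 42 mm high, to the right. Loose. Origin: centre of its underside.
- key_bowl: Bystander: blue ceramic bowl, 110 mm across, 40 mm high, to the right. Loose. Origin: centre of its underside.
Not all that is in view belongs to the job. Of the things like the part that bears disc_center, leave any that is brown; of the rest the larger one is meant.

How it is judged (in metres and radians):
On the way, in this order (a step that is already met when the one before it is completed fails the run):
1. the catch is held down by the fingers while the disc still lies part-way in (value of joint catch above 0.0075 m and contact force between the fingers and catch above 0.3 N and x of thumb_hole in the frame of holder below 0.012 m), for 0.1 s.
2. the disc passes over the catch, which stays down (value of joint catch above 0.005 m and x of thumb_hole in the frame of holder above 0.02 m), for 0.1 s.
At the end, for the whole second after the job is handed in: The disc lies flat in its holder, within 5 mm of fully home against the end stop, and the catch is up again behind its rear edge (pushed down less than 2 mm) (x of thumb_hole in the frame of holder above 0.0675 m and value of joint catch below 0.002 m and z of thumb_hole in the frame of holder below 0.0265 m and angle between thumb_hole's own z axis and vertical below 0.04 rad and horizontal distance between thumb_hole and holder below 0.077 m); the robot touches nothing.
It fails at once if the disc is lifted out of its runners (z of thumb_hole in the frame of holder above 0.03 m or angle between thumb_hole's own z axis and vertical above 0.12 rad).
It fails at once if the disc is pulled out of the holder's mouth (x of thumb_hole in the frame of holder below -0.02 m).
It fails at once if another thing on the shelf is moved more than 15 mm (distance of any of key_fob, bell, polish_tin, shoe_tree, shoe_brush, key_bowl from where it was at the start of the episode above 0.015 m).
It also fails if it takes over 34 s, if anything falls off the work surface, if the arm or the gripper's body presses on something with over 40 N, if the wrist force passes 120 N, or if a joint passes its speed limit or range.

## Working session

There is one attempt and no reset: what is moved stays moved. The work goes in short steps, Python scripts to look and compute and a tool call to move; the robot and the scene stay as the last step left them, time stands still between calls to the robot, and variables do not carry over. Pictures are saved under pics/ and viewed, at most 10 in all, crops included, and the job is handed in when it is done.

Besides the shell and the picture viewer there is one more tool, called after "Emit:" as name(argument=value, ...), one argument or row to a line, values as JSON. play_rows: Moves the arm, as the interface text tells. Its arguments: {"type":"object","properties":{"steps":{"type":"string"}},"required":["steps"]}

```bash
mkdir -p pics
cat > h.py <<'E'
import numpy as np, cv2
from workcell import *
def ray(cal,u,v,h=420):
    f=h/2/np.tan(np.radians(cal["fov_y"])/2)
    K=np.array([[f,0,cal["cx"]],[0,f,cal["cy"]],[0,0,1.]])
    p=cv2.undistortPoints(np.array([[[u,v]]],float),K,np.array([cal["k1"],0,0,0,0.]))[0,0]
    return np.array([p[0],p[1],1.])
def onz(name,u,v,z):
    c=calibration(name);T=np.array(c["T"]);d=T[:3,:3]@ray(c,u,v);o=T[:3,3]
    return o+d*(z-o[2])/d[2]
def dep(name,u,v,d):
    c=calibration(name);T=np.array(c["T"]);return T[:3,:3]@(ray(c,u,v)*d)+T[:3,3]
E
python3 - <<'E'
from h import *
for n in("top","side"):
    p,d=get_image(n);cv2.imwrite(f"pics/{n}0.png",p);np.save(f"pics/{n}0.npy",d);c=calibration(n);print(n,c["fov_y"],np.round(c["T"],2).tolist(),c["cx"],c["cy"],c["k1"])
print(tcp_to_tips() if callable(tcp_to_tips) else tcp_to_tips);print(read_state())
E
```

```text
top 48.80354380609717 [[-0.02, -0.97, 0.22, 298.6], [-1.0, 0.01, -0.0, 6.43], [0.0, -0.22, -0.97, 1208.96], [0.0, 0.0, 0.0, 1.0]] 279.9983728190351 200.5229480605294 -0.16058565888190948
side 53.78149775552174 [[0.91, -0.28, 0.29, 198.86], [-0.4, -0.66, 0.63, -699.99], [0.02, -0.7, -0.72, 876.22], [0.0, 0.0, 0.0, 1.0]] 278.8990903389114 216.912126160357 -0.06525841941470739
14.0
{'time': 0.1, 'qpos': array([ 1.29770427e+00,  3.79357423e-01,  1.73473056e+00, -1.25915803e-05,
        1.02850882e+00, -3.33091547e-02]), 'qd': array([-0.00118355, -0.00125856, -0.0016858 , -0.00041887,  0.00043605,
        0.0001431 ]), 'joint_torque': array([-1.23250124e-03, -7.65039325e+01, -4.35294521e+01,  6.51942752e-02,
        3.98411904e-02, -5.58873046e-05]), 'ee_pos': array([166.15778952, 679.60807704, 202.84889103]), 'tool_rot': array([-3.14058869e+00, -2.26688867e-05,  2.90181624e+00]), 'force': array([ 0.34914047, -0.31752584,  0.34476226]), 'wrist_torque': array([-0.02004468, -0.05823829,  0.04241251]), 'grasp_force': 0.0, 'opening': 91.14768873287217}
```

View pics/top0.png

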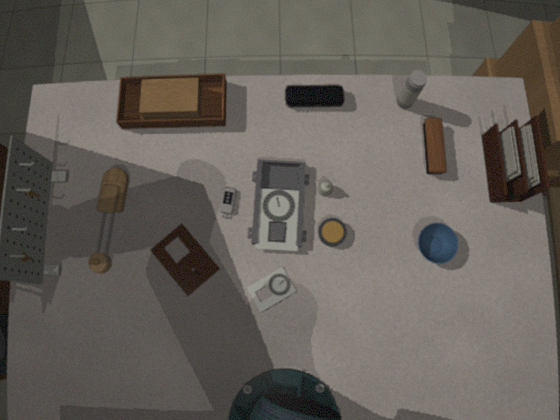

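View pics/side0.png

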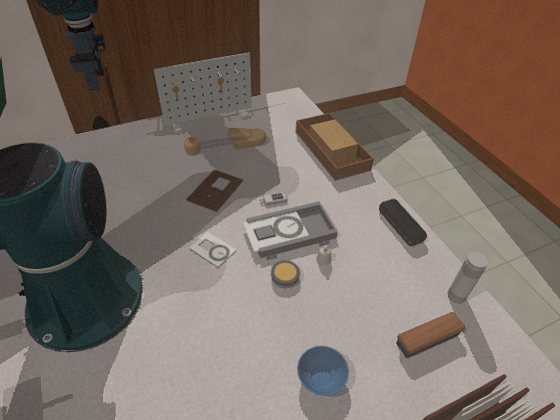

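Candidates: the white disc in the holder at top-view (280,218), the small white loose plate at (272,289), and the brown plate at (185,258). The brown one is excluded, and of the rest the larger is the one in the holder. I'll check that in a close crop.

Run:
```python
from h import *
p=cv2.imread("pics/top0.png");c=p[150:310,220:350];c=cv2.convertScaleAbs(c,alpha=1.5)
cv2.imwrite("pics/c1.png",cv2.resize(c[:110],None,fx=5,fy=5,interpolation=cv2.INTER_CUBIC))
d=np.load("pics/top0.npy")
g=cv2.cvtColor(p,cv2.COLOR_BGR2GRAY)
print(g[225:245:2,255:306:2])
for uv in((277,232),(262,230),(280,205)): print(uv,dep("top",*uv,d[uv[1],uv[0]]))
```

```text
[[ 83  78 110 148 146 145 148  79  76  78  82  79  83  79  81  76 145 149
  150 150 148 110  79  80  84  97]
 [ 81  78 112 146 147 148 148  79  87  77  83  78  81  78  86  62 131 149
  151 149 150 102  79  83  82  96]
 [ 80  87 131 152 145 149 145  71  81  78  81  80  77  79  82  65 134 149
  147 153 146 101  78  78  91  91]
 [ 80  86 128 150 147 147 139  70  81  75  83  81  83  81  79  75 147 153
  151 149 147  94  77  86  57  65]
 [ 85  93 130 151 148 150 133  76  83  81  79  79  81  79  76  81 150 150
  150 155 150  92  80  74  61  57]
 [ 80  96 131 149 148 149 133  69  82  86  83  84  81  80  74  92 152 148
  146 152 151  92  81  74  69  66]
 [ 77  92 129 149 144 150 123  66  82  82  81  82  84  80  65  97 150 152
  150 154 146  94  76  75  61  63]
 [ 79  88 131 149 146 151 120  64  84  89  79  78  80  80  70 103 152 150
  151 151 147  89  80  66  53  67]
 [ 83  89 129 148 146 146 128  96  90  86  78  76  74  68  60 105 152 152
  150 150 134  83  79  65  65  72]
 [ 82 109 131 152 150 149 148 150 150 146 148 141 150 149 144 147 155 148
  149 150 137  86  82  81  95  92]]
(277, 232) [486.20145496   9.48678612  26.24908084]
(262, 230) [492.93937721  48.39455985  20.55677624]
(280, 205) [557.99329923   0.61378622  23.8519804 ]
```

View pics/c1.png

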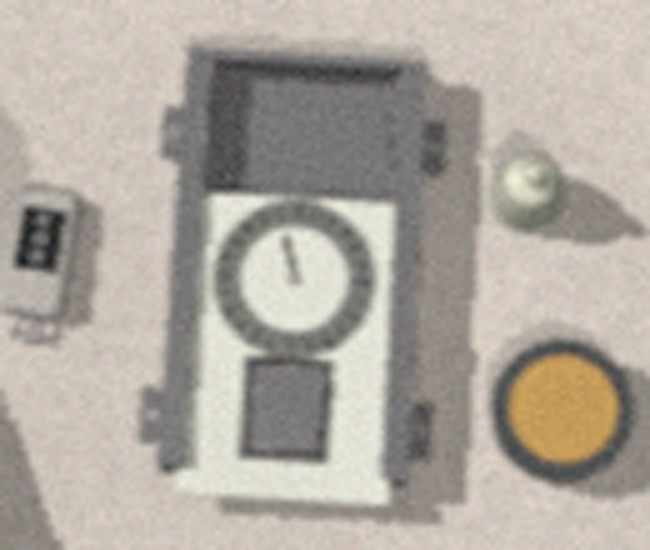

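The crop shows the larger white disc in the holder: hole about (277,231), dial about (279,205), and mouth towards the robot (image bottom). Next I measure the hole and the axis.

```bash
cat > loc.py <<'E'
from h import *
def loc(p,zh=23.0):
    g=cv2.cvtColor(p,cv2.COLOR_BGR2GRAY)
    m=np.zeros_like(g);m[186:252,252:304]=(g[186:252,252:304]>115)*255
    n,l,s,_=cv2.connectedComponentsWithStats(m);
    i=l[228,264] or l[215,264];m=(l==i).astype(np.uint8)*255
    cs,hi=cv2.findContours(m,cv2.RETR_CCOMP,cv2.CHAIN_APPROX_NONE)
    out=[]
    for c,h in zip(cs,hi[0]):
        if cv2.contourArea(c)<100: continue
        w=np.array([onz("top",*q[0],zh)[:2] for q in c],np.float32)
        r=cv2.minAreaRect(w);out.append((h[3]>=0,r,cv2.boxPoints(r)))
    return out
if __name__=="__main__":
    p,d=get_image("top")
    for o in loc(p): print(o[0],np.round(o[1][0],1),np.round(o[1][1],1),round(o[1][2],2),np.round(o[2],0).tolist())
    R=[(257.5,160),(305,163)]  # far rim corners
    for uv in R+[(253,244),(300,248)]: print(np.round(onz("top",*uv,27.5),1))
    s=read_state();print(s["time"],np.round(s["ee_pos"],1),s["tool_rot"])
E
python3 loc.py
python3 - <<'E'
from h import *
c=calibration("side");p=cv2.imread("pics/side0.png");g=cv2.cvtColor(p,cv2.COLOR_BGR2GRAY)
m=np.zeros_like(g);m[222:246,250:278]=(g[222:246,250:278]<115)*255
n,l,s,ce=cv2.connectedComponentsWithStats(m)
for i in range(1,n):
    if s[i,4]>40: print(s[i],ce[i],onz("side",*ce[i],23.))
cv2.imwrite("pics/s1.png",cv2.resize(cv2.convertScaleAbs(p[190:300,220:350],alpha=1.4),None,fx=5,fy=5,interpolation=cv2.INTER_CUBIC))
E
```

```text
False [518.6  13.4] [116.2 166. ] 87.51 [[433.0, -41.0], [599.0, -48.0], [604.0, 68.0], [438.0, 75.0]]
[681.4  58.9  27.5]
[671.  -68.   27.5]
[455.7  71.6  27.5]
[443.6 -48.9  27.5]
0.15 [166.2 679.7 203. ] [-3.14077270e+00 -1.63820781e-05  2.90179015e+00]
[254 226  24  14  87] [266.54022989 233.98850575] [489.47702443   2.80539778  23.        ]
```

View pics/s1.png

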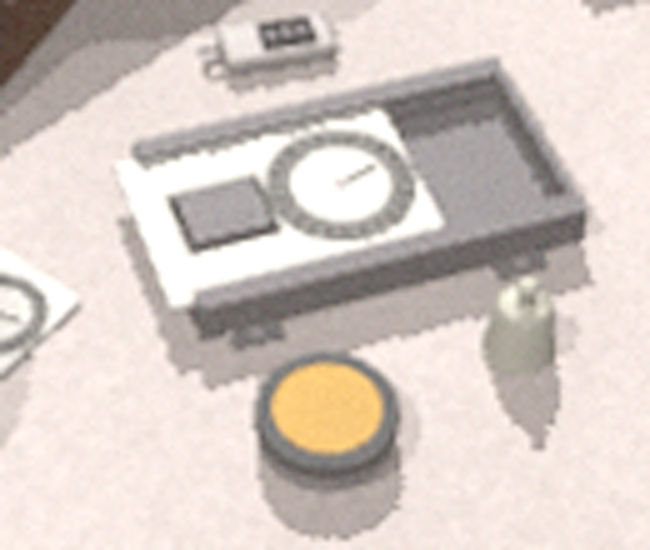

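Run:
```python
from h import *
def c(u,v,z): return onz("top",u/5+219.6,v/5+149.6,z)[:2]
H=[c(*q,23) for q in((245,359),(333,361),(328,460),(240,457))]
print(np.round(H,1),np.mean(H,0))
D=[c(*q,23) for q in((208,192),(397,203),(388,503),(177,490))]
print(np.round(D,1))
f=(D[0]+D[1])/2;r=(D[2]+D[3])/2;print("rear",r,"front",f,np.degrees(np.arctan2(*(f-r)[::-1])))
dial=c(295,277,23);print("dial",dial,np.degrees(np.arctan2(*(dial-np.mean(H,0))[::-1])))
p=cv2.imread("pics/top0.png");g=cv2.cvtColor(p,cv2.COLOR_BGR2GRAY)
m=np.zeros_like(g);m[223:243,266:288]=(g[223:243,266:288]<115)*255
M=cv2.moments(m,True);print(M["m10"]/M["m00"],M["m01"]/M["m00"],onz("top",M["m10"]/M["m00"],M["m01"]/M["m00"],23))
```

```text
[[514.9  31. ]
 [513.2 -14.8]
 [461.3 -11.3]
 [463.6  34.1]] [488.26382055   9.73034217]
[[605.   49.6]
 [597.4 -50.2]
 [438.6 -41.7]
 [446.9  66.7]]
rear [442.73666453  12.47521318] front [ 6.01206259e+02 -3.01007186e-01] -4.6093612755039945
dial [558.23582873   4.28081786] -4.453291387519116
276.9072463768116 232.13623188405796 [486.36359621   9.74046136  23.        ]
```

Emit:
play_rows(
  steps="1 -44 -32 0 0;1 -44 -32 0 0;1 -44 -32 0 0;1 -44 -32 0 0;1 -44 -32 0 0",
)

```text
time: 0.78
ee_pos: [342.8, 470.8, 203.4]
tool_rot: [-3.142, -0.0, 2.902]
force: [0.3, -0.5, 0.2]
opening: 44.2
grasp_force: 0.0
```

Run:
```python
from h import *
S=[onz("side",219.6+u/5,189.6+v/5,23)[:2] for u,v in((172,195),(265,177),(281,231),(188,250))]
print(np.round(S,1),np.mean(S,0))
```

```text
[[465.   34.9]
 [518.2  27.5]
 [510.4 -13.2]
 [458.2  -6.2]] [487.93193433  10.73854879]
```

Emit:
play_rows(
  steps="1 -29 -46 0 0;1 -29 -46 0 0;1 -29 -46 0 0;1 -29 -46 0 0;1 -29 -46 0 0",
)

```text
time: 1.4
ee_pos: [428.4, 212.8, 203.5]
tool_rot: [3.141, 0.0, 2.902]
force: [0.1, 1.0, 0.2]
opening: 0.6
grasp_force: 0.0
```

Emit:
play_rows(
  steps="1 -26 -46 10 0;1 -26 -46 10 0;1 -26 -46 15 0;1 -26 -46 20 0;1 0 0 20 -9.2",
)

```text
time: 2.02
ee_pos: [486.3, 8.3, 127.9]
tool_rot: [-3.141, 0.001, 3.061]
force: [-0.0, 0.5, 0.3]
opening: 0.6
grasp_force: 0.0
```

Emit:
play_rows(
  steps="1 0 0 10 0;1 0 0 0 0",
)

```text
time: 2.28
ee_pos: [485.0, 11.5, 118.0]
tool_rot: [-3.142, -0.001, 3.06]
force: [0.2, -0.5, 0.2]
opening: 0.4
grasp_force: 0.0
```

Run:
```python
from h import *
s=read_state();y=s["tool_rot"][2];e=s["ee_pos"];print(e,np.degrees(y),s["opening"],s["time"])
d=np.array([487.8,10.0])-e[:2];print("tool shift",d@[np.cos(y),np.sin(y)],d@[np.sin(y),-np.cos(y)])
for n,b in(("top",(150,290,210,370)),("side",(130,270,200,340))):
    p,_=get_image(n);q=p[b[0]:b[1],b[2]:b[3]];cv2.imwrite(f"pics/{n}1.png",cv2.resize(cv2.convertScaleAbs(q,alpha=1.4),None,fx=4,fy=4,interpolation=cv2.INTER_CUBIC))
```

```text
[485.02108378  11.45158115 118.04293619] 175.30744286855557 0.43315548136246257 2.275
tool shift -2.888353821396165 -1.2193750106812293
```

View pics/side1.png

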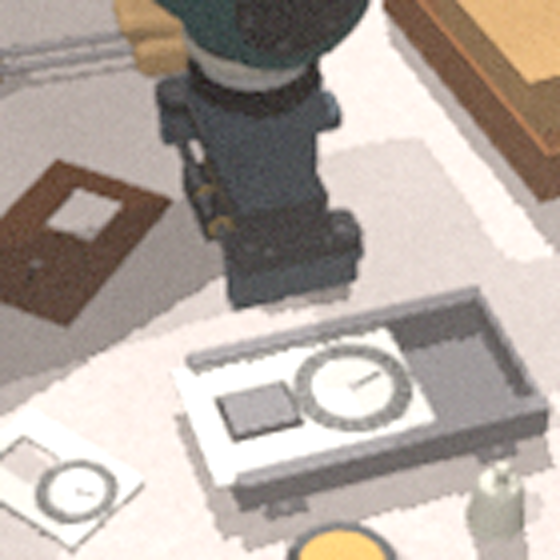

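The side view shows the gripper behind the holder in the image, with its lowest edge at about crop (295,300). I'll check that against the modelled tip position, because the block looks wider than 32 mm.

```bash
cat >> h.py <<'E'
def proj(name,P):
    c=calibration(name);T=np.linalg.inv(np.array(c["T"]));q=T[:3,:3]@P+T[:3,3];f=210/np.tan(np.radians(c["fov_y"])/2)
    x,y=q[:2]/q[2];k=1+c["k1"]*(x*x+y*y);return np.array([f*k*x+c["cx"],f*k*y+c["cy"]])
E
python3 - <<'E'
from h import *
e=read_state()["ee_pos"]
for dz in(-14,0,65,100): 
    q=proj("side",e+[0,0,dz]);print(dz,(q-[200,130])*4)
p,d=get_image("side")
pts=[]
for v in range(150,212):
    for u in range(235,300):
        if d[v,u]>0:
            P=dep("side",u,v,d[v,u])
            if P[2]>85 and abs(P[0]-e[0])<150 and abs(P[1]-e[1])<150: pts.append(P)
pts=np.array(pts);print(len(pts))
for a in range(95,220,10):
    s=pts[(pts[:,2]>=a)&(pts[:,2]<a+10)]
    if len(s): print(a,len(s),np.round(s.min(0)),np.round(s.max(0)))
E
```

```text
-14 [255.53766932 325.25031063]
0 [255.39793367 310.06648013]
65 [254.72317655 235.71541277]
100 [254.34139407 192.85628435]Traceback (most recent call last):
  File "<stdin>", line 10, in <module>
  File "h.py", line 12, in dep
    c=calibration(name);T=np.array(c["T"]);return T[:3,:3]@(ray(c,u,v)*d)+T[:3,3]
ValueError: time passes only in moves, steps and waits
```

View pics/top1.png

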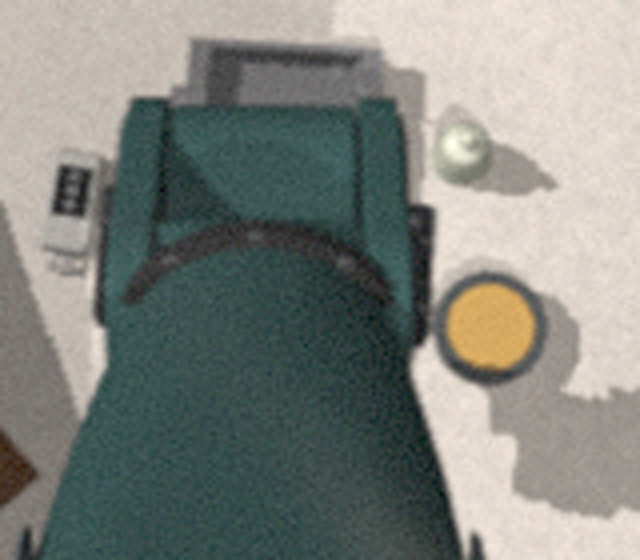

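Run:
```python
from h import *
e=read_state()["ee_pos"]
for o in((-38,-89,65),(38,-89,65),(-16,-13,-14),(16,-13,-14),(16,-59,-14),(-16,-59,-14)): print(o,((proj("side",e+o)-[200,130])*4).round())
p,d=get_image("side");c=calibration("side");T=np.array(c["T"])
f=210/np.tan(np.radians(c["fov_y"])/2)
v,u=np.mgrid[150:222,235:300];z=d[150:222,235:300]
X=np.stack([(u-c["cx"])/f*z,(v-c["cy"])/f*z,z],-1)@T[:3,:3].T+T[:3,3]
for a,b in((295,290),(255,300),(255,325),(240,300),(340,270),(290,230),(255,310)): print((a,b),X[130+b//4-150,200+a//4-235].round())
s=X[(X[...,2]>90)&(z>0)]
for a in range(90,230,10):
    t=s[(s[:,2]>=a)&(s[:,2]<a+10)]
    if len(t): print(a,len(t),t.min(0).round(),t.max(0).round())
```

```text
(-38, -89, 65) [253. 347.]
(38, -89, 65) [371. 312.]
(-16, -13, -14) [241. 345.]
(16, -13, -14) [286. 331.]
(16, -59, -14) [314. 379.]
(-16, -59, -14) [268. 393.]
(295, 290) [476. -69. 214.]
(255, 300) [453. -65. 210.]
(255, 325) [522. 108.   3.]
(240, 300) [445. -67. 214.]
(340, 270) [506. -70. 220.]
(290, 230) [477. -60. 252.]
(255, 310) [530. 127.  -1.]
130 15 [467.   3. 132.] [500.  20. 138.]
140 5 [467.  11. 141.] [468.  21. 150.]
150 4 [466.   9. 151.] [468.  21. 158.]
160 3 [467.  17. 162.] [468.  20. 166.]
200 2 [453. -69. 210.] [504. -65. 210.]
210 128 [441. -73. 210.] [513.  96. 220.]
220 181 [440. -73. 220.] [521.  95. 230.]
```

Emit:
play_rows(
  steps="1 -3 -1 20 0;1 0 0 20 0;1 0 0 15 0;1 0 0 0 0",
)

```text
time: 2.98
ee_pos: [488.0, 9.9, 62.9]
tool_rot: [-3.142, -0.001, 3.062]
force: [0.2, -0.5, -0.3]
opening: 0.4
grasp_force: 0.0
```

```bash
cat > tip.py <<'E'
from h import *
s=read_state();e=s["ee_pos"]
p,d=get_image("side");c=calibration("side");T=np.array(c["T"])
f=210/np.tan(np.radians(c["fov_y"])/2)
v,u=np.mgrid[150:260,235:320];z=d[150:260,235:320]
X=np.stack([(u-c["cx"])/f*z,(v-c["cy"])/f*z,z],-1)@T[:3,:3].T+T[:3,3]
t=X[(X[...,2]>34)&(z>0)];print(e.round(1),s["force"],"body min z",t[:,2].min())
for a in range(34,200,8):
    q=t[(t[:,2]>=a)&(t[:,2]<a+8)]
    if len(q): print(a,len(q),q.min(0).round(),q.max(0).round())
import sys
cv2.imwrite(sys.argv[1],cv2.resize(cv2.convertScaleAbs(p[150:270,210:350],alpha=1.4),None,fx=4,fy=4,interpolation=cv2.INTER_CUBIC))
E
python3 tip.py pics/s2.png
```

```text
[488.    9.9  62.9] [ 0.15474817 -0.5450417  -0.2607869 ] body min z 34.30457997028361
34 10 [ 589. -116.   34.] [787. 275.  41.]
42 1 [787. 263.  44.] [787. 263.  44.]
74 3 [469.   5.  78.] [472.  19.  78.]
82 3 [470.  16.  86.] [471.  22.  89.]
90 4 [470.  16.  93.] [472.  20.  96.]
98 3 [470.  17.  98.] [471.  22. 103.]
106 1 [470.  20. 109.] [470.  20. 109.]
146 7 [452. -71. 153.] [508.  89. 154.]
154 83 [444. -73. 154.] [518.  89. 162.]
162 127 [443. -74. 162.] [516.  89. 170.]
170 147 [442. -77. 170.] [524.  95. 178.]
178 102 [442. -81. 178.] [521.  94. 186.]
186 130 [442. -82. 186.] [517.  96. 194.]
194 455 [443. -82. 194.] [518. 101. 202.]
```

View pics/s2.png

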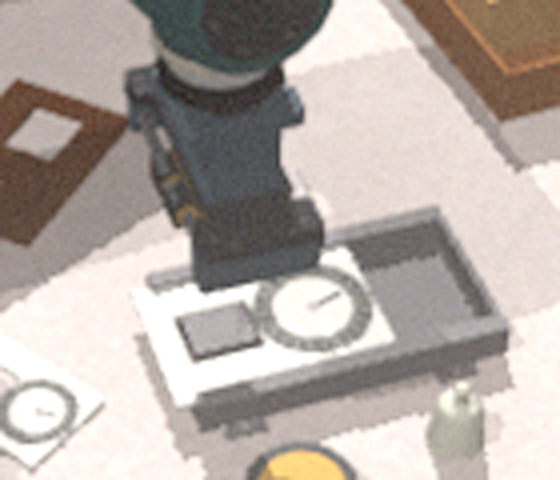

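Emit:
play_rows(
  steps="1 0 0 12 0;1 0 0 6 0;1 0 0 3 0;1 0 0 3 0;1 0 0 0 0",
)

```text
time: 3.65
ee_pos: [488.4, 9.8, 39.3]
tool_rot: [-3.142, -0.0, 3.062]
force: [-0.9, 0.2, 0.4]
opening: 0.2
grasp_force: 0.0
```

Emit:
play_rows(
  steps="1 0 0 3 0;1 0 0 0 0",
)

```text
time: 3.9
ee_pos: [488.4, 9.8, 36.3]
tool_rot: [3.142, -0.0, 3.062]
force: [0.3, -0.7, -0.4]
opening: 0.5
grasp_force: 0.0
```

```bash
python3 tip.py pics/s3.png
```

```text
[488.4   9.8  36.3] [ 0.33384829 -0.71764306 -0.35386227] body min z 34.33256933415498
34 10 [ 448. -121.   34.] [789. 274.  38.]
42 1 [787. 264.  43.] [787. 264.  43.]
50 2 [470.  16.  51.] [470.  16.  54.]
58 2 [470.  15.  60.] [470.  16.  62.]
66 2 [469.  13.  69.] [470.  15.  71.]
74 2 [469.  13.  77.] [470.  14.  80.]
122 26 [443. -73. 125.] [513.  93. 130.]
130 90 [443. -74. 130.] [516.  91. 138.]
138 136 [443. -75. 138.] [522.  92. 146.]
146 139 [444. -80. 146.] [524.  98. 154.]
154 77 [443. -80. 154.] [518.  97. 162.]
162 365 [443. -83. 162.] [519. 105. 170.]
170 192 [445. -82. 170.] [518.  99. 178.]
178 72 [459. -42. 178.] [506.  -1. 186.]
186 45 [461. -42. 186.] [504. -14. 194.]
194 49 [460. -41. 194.] [505. -22. 202.]
```

View pics/s3.png

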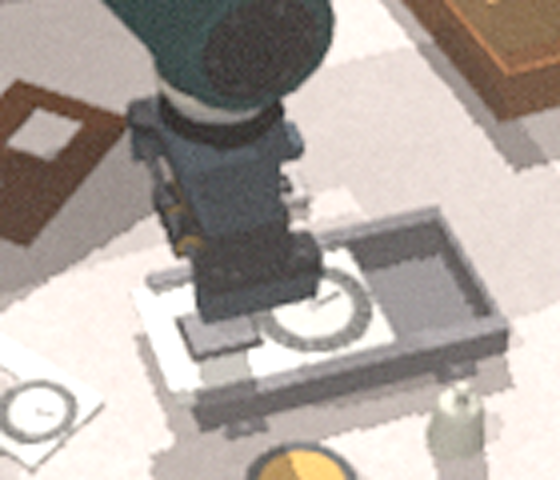

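The bottom of the gripper body is about 25 mm higher than the readings imply, and there's no contact yet. I'll go down under force guard.

Emit:
play_rows(
  steps="1 0 0 3 0;1 0 0 3 0;1 0 0 0 0",
)

```text
time: 4.32
ee_pos: [488.2, 9.8, 30.1]
tool_rot: [-3.142, -0.001, 3.062]
force: [0.4, 1.0, 0.9]
opening: 0.5
grasp_force: 0.0
```

Emit:
play_rows(
  steps="1 0 0 3 0;1 0 0 3 0;1 0 0 0 0",
)

```text
time: 4.7
ee_pos: [488.2, 9.8, 24.2]
tool_rot: [-3.142, -0.0, 3.062]
force: [-0.8, 0.1, -0.4]
opening: 0.6
grasp_force: 0.0
```

Emit:
play_rows(
  steps="1 0 0 3 0;1 0 0 0 0",
)

```text
time: 4.95
ee_pos: [488.3, 9.8, 21.2]
tool_rot: [-3.142, -0.0, 3.062]
force: [-0.2, 0.7, 1.1]
opening: 0.4
grasp_force: 0.0
```

Emit:
play_rows(
  steps="1 0 0 3 0;1 0 0 0 0",
)

```text
time: 5.2
ee_pos: [488.3, 9.8, 18.2]
tool_rot: [-3.142, -0.0, 3.062]
force: [0.6, 0.5, 1.3]
opening: 0.4
grasp_force: 0.0
```

Emit:
play_rows(
  steps="1 0 0 2 0;1 0 0 0 0",
)

```text
time: 5.45
ee_pos: [488.4, 9.8, 16.3]
tool_rot: [-3.142, -0.0, 3.062]
force: [0.2, 0.5, -0.8]
opening: 0.7
grasp_force: 0.0
```

Emit:
play_rows(
  steps="1 0 0 2 0;1 0 0 0 0",
)

```text
time: 5.7
ee_pos: [488.5, 9.8, 14.4]
tool_rot: [-3.142, 0.0, 3.062]
force: [0.2, 0.2, 3.0]
opening: 0.4
grasp_force: 1.0
```

Emit:
play_rows(
  steps="1 0 0 2 0;1 0 0 0 0",
)

```text
time: 5.95
ee_pos: [488.5, 9.8, 12.4]
tool_rot: [-3.142, 0.0, 3.062]
force: [0.2, 0.6, 3.2]
opening: 0.1
grasp_force: 1.2
```

```bash
python3 tip.py pics/s4.png | head -6; python3 -c "
from h import *
print(read_state()['force'])"
```

```text
[488.5   9.8  12.4] [0.2149697  0.57249111 3.19263452] body min z 34.19214192881543
34 15 [ 469. -118.   34.] [790. 277.  41.]
42 3 [469.   7.  44.] [470.  15.  47.]
50 3 [469.   7.  51.] [469.  14.  57.]
98 26 [444. -73. 102.] [517.  88. 106.]
106 79 [444. -74. 106.] [517.  87. 114.]
[ 0.36604221 -0.44407605  2.12520421]
```

Contact is at TCP z ≈ 15, so the tips stand about 11 mm above the TCP reading. I'll press 11 mm, to TCP z ≈ 4.

Emit:
play_rows(
  steps="1 0 0 3 0;1 0 0 3 0;1 0 0 2 0;1 0 0 0 0;1 0 0 0 0",
)

```text
time: 6.62
ee_pos: [488.5, 9.8, 4.5]
tool_rot: [3.142, 0.0, 3.062]
force: [-0.0, 0.1, 3.1]
opening: 0.6
grasp_force: 1.8
```

Run:
```python
from h import *
for i in range(4): s=read_state();print(s["force"],s["ee_pos"]);get_image("top")
```

```text
[-0.00528185  0.12056272  3.13593219] [488.54745719   9.78387241   4.49459494]
[0.88269858 0.46680249 3.27536692] [488.53139934   9.76596751   4.51661486]
[ 0.60551299 -0.54297473  3.34253974] [488.56288163   9.77349155   4.54172055]
[0.49641375 0.22060023 3.33255353] [488.54341598   9.78071786   4.53219337]
```

Emit:
play_rows(
  steps="1 0 0 1 0;1 0 0 0 0;1 -4 0 0 0;1 -4 0 0 0;1 -4 0 0 0",
)

```text
time: 7.45
ee_pos: [500.3, 8.8, 3.3]
tool_rot: [-3.142, -0.001, 3.062]
force: [-3.6, -0.6, 4.0]
opening: 0.4
grasp_force: 2.0
```

Emit:
play_rows(
  steps="1 -4 0 0 0;1 -4 0 0 0;1 -4 0 0 0",
)

```text
time: 7.82
ee_pos: [512.6, 7.9, 3.4]
tool_rot: [-3.142, -0.0, 3.062]
force: [-3.2, -0.2, 3.9]
opening: 0.4
grasp_force: 2.0
```

Run:
```python
from h import *
p,d=get_image("top");s=read_state();print(s["force"],s["ee_pos"])
a=cv2.convertScaleAbs(p[150:260,210:350],alpha=1.5)
p,d=get_image("side");b=cv2.convertScaleAbs(p[160:270,210:350],alpha=1.5)
cv2.imwrite("pics/m1.png",cv2.resize(np.vstack([a,b]),None,fx=2.7,fy=2.7,interpolation=cv2.INTER_CUBIC))
```

```text
[-1.63405677  0.72449737  4.50995477] [513.17847263   7.81740885   3.53540218]
```

View pics/m1.png

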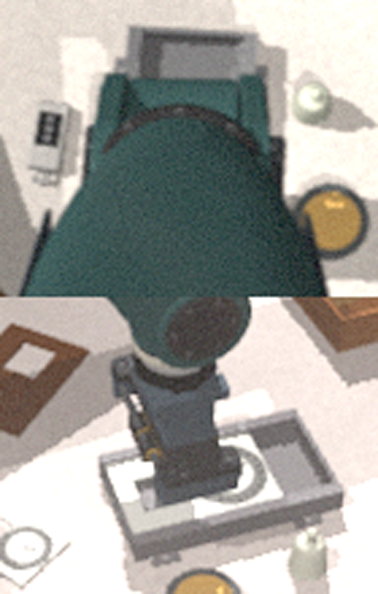

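The disc's rear edge has moved in and the hole stays around the fingers, with low force. I'll keep pushing.

Emit:
play_rows(
  steps="1 -5 0 0 0;1 -5 0 0 0;1 -5 0 0 0;1 -5 0 0 0",
)

```text
time: 8.43
ee_pos: [532.4, 6.3, 3.2]
tool_rot: [-3.142, -0.0, 3.062]
force: [-2.6, 0.5, -0.3]
opening: 0.5
grasp_force: 1.3
```

Emit:
play_rows(
  steps="1 -5 0 0 0;1 -5 0 0 0;1 -5 0 0 0;1 -4 0 0 0",
)

```text
time: 8.93
ee_pos: [551.6, 4.8, 3.4]
tool_rot: [-3.142, -0.0, 3.062]
force: [-2.4, 0.8, -0.3]
opening: 0.4
grasp_force: 1.4
```

Emit:
play_rows(
  steps="1 -3 0 0 0;1 -3 0 0 0;1 -3 0 0 0;1 0 0 0 0",
)

```text
time: 9.43
ee_pos: [560.7, 4.1, 3.5]
tool_rot: [3.142, 0.001, 3.062]
force: [-0.3, -0.5, -1.0]
opening: 0.5
grasp_force: 0.4
```

Emit:
play_rows(
  steps="1 -2 0 0 0;1 -2 0 0 0;1 -2 0 0 0;1 -1 0 0 0",
)

```text
time: 9.93
ee_pos: [567.8, 3.5, 3.6]
tool_rot: [3.142, 0.001, 3.062]
force: [-0.6, -0.4, 0.2]
opening: 0.3
grasp_force: 0.3
```

Emit:
play_rows(
  steps="1 -1 0 0 0;1 -1 0 0 0",
)

```text
time: 10.18
ee_pos: [568.5, 3.4, 3.3]
tool_rot: [-3.142, -0.001, 3.062]
force: [-8.0, 0.5, 5.3]
opening: 0.2
grasp_force: 3.7
```

Emit:
play_rows(
  steps="1 -1 0 0 0;1 -1 0 0 0",
)

```text
time: 10.42
ee_pos: [568.7, 3.3, 2.9]
tool_rot: [-3.141, -0.005, 3.062]
force: [-15.8, 0.3, 11.2]
opening: 0.8
grasp_force: 8.0
```

End stop reached: the TCP has stalled and the force is rising. I'll back off in the hole and lift clear.

Emit:
play_rows(
  steps="1 4 0 0 0;1 5 0 0 0;1 2 0 0 0;1 0 0 0 0",
)

```text
time: 10.92
ee_pos: [560.3, 4.1, 3.5]
tool_rot: [3.142, 0.0, 3.062]
force: [-0.0, -0.4, -0.1]
opening: 0.2
grasp_force: 0.0
```

Emit:
play_rows(
  steps="1 0 0 -5 0;1 0 0 -10 0;1 0 0 -20 0;1 0 0 -40 0;1 0 0 -40 0",
)

```text
time: 11.55
ee_pos: [560.3, 4.1, 120.9]
tool_rot: [3.142, 0.001, 3.062]
force: [-0.3, 0.4, -0.3]
opening: 0.1
grasp_force: 0.0
```

Emit:
play_rows(
  steps="1 0 0 -40 0;1 0 50 -10 0;1 0 55 0 0;1 0 55 0 0;1 0 55 0 0",
)

```text
time: 12.18
ee_pos: [577.3, 220.3, 170.3]
tool_rot: [3.141, 0.001, 3.062]
force: [0.1, 0.4, 0.3]
opening: 0.3
grasp_force: 0.0
```

Emit:
play_rows(
  steps="1 0 50 0 0;1 0 50 0 0;1 0 0 0 0",
)

```text
time: 12.55
ee_pos: [585.2, 321.0, 170.0]
tool_rot: [3.141, 0.001, 3.065]
force: [0.0, -1.0, -1.5]
opening: 0.3
grasp_force: 0.0
```

Run:
```python
from h import *
p,d=get_image("top");s=read_state();print(s["force"],s["ee_pos"],s["time"])
a=cv2.convertScaleAbs(p[150:260,210:350],alpha=1.5)
p,d=get_image("side");b=cv2.convertScaleAbs(p[180:290,210:350],alpha=1.5)
cv2.imwrite("pics/m2.png",cv2.resize(np.vstack([a,b]),None,fx=2.7,fy=2.7,interpolation=cv2.INTER_CUBIC))
```

```text
[-0.84847459 -0.13657622  0.07383157] [585.00937052 319.34328235 169.66264467] 12.6
```

View pics/m2.png

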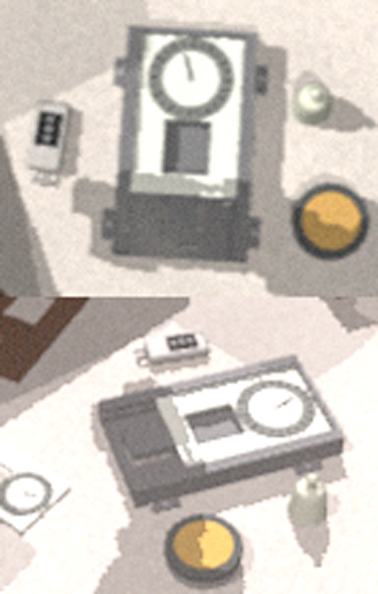

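The disc is at the far end stop (dial at the end, rear edge about crop (188,185)), and the bystanders haven't moved. I'll check the catch height by depth.

Run:
```python
from h import *
p,d=get_image("top")
c=calibration("top");T=np.array(c["T"]);f=210/np.tan(np.radians(c["fov_y"])/2)
def z(P):
    u,v=proj("top",np.array(P)).round().astype(int);w=d[v-1:v+2,u-1:u+2];w=w[w>0]
    k=ray.__wrapped__(c,u,v) if 0 else np.array([(u-c["cx"])/f,(v-c["cy"])/f,1]);k[:2]*=1-c["k1"]*(k[:2]@k[:2])
    return (T[:3,:3]@(k*np.median(w))+T[:3,3]).round(1)
a=np.array([np.cos(-.0785),np.sin(-.0785)]);n=np.array([-a[1],a[0]]);o=np.array([487.8,10.])
for s,t in((-28,0),(-15,0),(0,0),(10,0),(15,0),(0,30),(0,-30),(10,30),(35,0),(35,40),(72,0),(110,40)): q=o+a*s+n*t;print(s,t,z([*q,20]))
```

```text
-28 0 [462.3  12.5  10.9]
-15 0 [473.4  12.3  25.2]
0 0 [486.4   9.5  24.9]
10 0 [496.7   9.3  25.9]
15 0 [502.1   9.3  25. ]
0 30 [491.8  40.9  10.5]
0 -30 [488.  -19.2  12. ]
10 30 [502.5  38.2   9.9]
35 0 [521.4   6.4  20.6]
35 40 [524.3  48.1  22.5]
72 0 [561.1   3.2   9.7]
110 40 [599.9  42.3  20.9]
```

The catch top is back at about 25–26 mm and the disc lies flat and home.

```bash
python3 -c "
from workcell import hand_in
print(hand_in())"
```

```text
the job is handed in; nothing more can be done
None
```

The disc is home against the end stop, the catch is up again behind it (top at about 25–26 mm), the bystanders looked unmoved and the arm is clear; I handed the job in at about 12.7 s, and no verdict came back.

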